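# Tip the drained vial rack flat and push it home in the reader berth

## Task

The empty vial rack has been left standing on its long edge to drain. Push it over so that it lies flat on its closed base with the openings up, then push it along the bench into the reader berth until its long side sits flush against the berth's stop face. Only push it: do not grip, lift or carry the rack, and leave the bottle, the beaker and the vial standing where they are.

Things in the scene. Friction and masses are not known exactly. Their poses are not given: they have to be found in the camera images.
- rack: Wooden vial rack, loose block 200 x 96 x 40 mm, 0.2-0.4 kg: one large face has a grid of 4 x 8 square openings (17 mm; push on it as on a flat face), the other is the closed base. Starts upright on a long edge, 96 mm high, openings facing away from the berth. Origin: middle of the edge face it starts on. x out of the closed base (down once it lies openings up), y along the length, z up at the start.
- rack_center (a point): Centre of the rack block: 48 mm above the bench while it stands on edge, 20 mm when it lies flat. Lying, the rack is 40 mm high and spans 48 mm from here to each long side, 100 mm to each end.
- rack_top (a point): On the openings' face, middle of its length, 76 mm above the bench at the start: a place to push. Pushed here towards the berth the rack tips over its far lower edge (balance at about 23 degrees) and falls flat by itself; pushed in its lower third it may only slide.
- berth: Fixed reader berth on the bench: low grey housing 330 wide, 130 deep, 45 mm high; its upright front face is the stop. At each end a metal cheek, 30 high, 15 thick, stands out 68 mm from that face; 300 mm clear between them, bare bench floor. Origin: on the bench, middle of the stop face's foot. x points into the housing (the rack enters along +x), y along the face, z up.
- berth_home (a point): Where the centre of the rack is when it is home: on the berth's middle line, 48 mm in front of the stop face (-x side), 20 mm above the bench. Anywhere between the cheeks along y is good.
- amber_bottle: Bystander: amber glass bottle with cap, 64 mm diameter, 150 mm high, standing to one side of the berth. Origin: centre of its underside.
- beaker: Bystander: open glass beaker, 66 mm diameter, 85 mm high, standing to the other side of the berth. Origin: centre of its underside.
- vial: Bystander: small capped glass vial, 28 mm diameter, 58 mm high, standing beside one end of the upright rack. Origin: centre of its underside.
Things that resemble listed ones, but are neither listed nor needed, are in the scene too. Of the things that look like the rack, the middle-sized one is meant.

How it is judged:
By the outcome, as a careful person would: the job done as asked, in the order asked, and still so for the second after the job is handed in, with the robot touching nothing.
It also fails if it takes over 58 s, if anything falls off the work surface, if the arm or the gripper's body presses on something with over 40 N, if the wrist force passes 120 N, or if a joint passes its speed limit or range.

## Robot

A 6-joint arm with a two-finger parallel gripper is mounted at the origin on the work surface. World frame = base frame: x ahead of the robot, y to its left, z up, the work surface at z = 0. Lengths are in mm, angles in rad, forces in N, time in s.
With the tool pointing down it reaches from about 300 to 775 mm from the base axis. Payload 14.6 kg.
Tool frame: the origin (TCP) lies on the centre line of the jaws, within the pads' length; the fingertips stand manip.finger_overhang ahead of it and the grasp point (between the pads) lies 11 mm behind it (manip.finger_overhang is the distance from the TCP to the fingertips, in mm); y points along the fingers, x is the direction in which the jaws open and shut, and the axes are right-handed (so a half turn about y gives the same grasp; the last joint's range is limited). The gripper opens to 94 mm and grips with 3 to 60 N. Pads are 16 mm wide; open, the fingers measure 119 mm over their backs; the gripper's body (75 mm by 177 mm) begins 78 mm behind the grasp point.
Start: joints at [1.124, 0.3, 1.521, -0, 1.321, -0.067], TCP at [203.901, 510.797, 213.446] pointing down, gripper open.
Joint ranges: [-3.03, 3.03], [-0.79, 2.21], [0.23, 2.52], [-1.04, 4.18], [0, 3.07], [-2.55, 2.55]. Speed limits (rad/s): [2.22, 2.22, 2.57, 3.14, 3.14, 3.14].

## Interface

Orientations are given as [roll, pitch, yaw] about the fixed x, y, z axes, in that order (R = Rz(yaw) Ry(pitch) Rx(roll)).
In Python, from cell import monitor, viewer, ticket, manip gives the robot as it stands.
- The arm moves only by the shell command python3 -m jog 'ROWS' [FORCE]. ROWS is JSON, a list of rows, each an object of numbers: "grip": the finger opening in cm, from 0 to 9.4; "dx", "dy", "dz": the shift along the tool's x, y, z in cm; "spin": the turn about the tool's y in degrees. In form: [{"grip": .., "dx": .., "dy": .., "dz": .., "spin": ..}, ...]. A call has 1 to 20 rows; each row is the pose to reach, as a shift and turn from the pose commanded when the call began, along the tool's axes at that moment; what a row does not reach only later rows make up. A row lasts 1/8 s, in which the tool goes at most 62.5 mm and 10.7 degrees, less where a joint would pass 70% of its speed; a pose out of reach is approached as far as the arm can. A call with a gripper value outside its range is refused whole. The fingers move at their own pace and stop on an object; FORCE is the grip in N (left out, the last holds). Time passes only in rows, so rows that repeat a pose let the fingers close. It gives the time, the measured TCP pose, the force and the opening at its end, in the units of the state.
- monitor.read_state(): the state, without advancing time (a new reading comes with each control period).
- viewer.camera(name): name is "side" or "top" or "wrist"; returns a dict with "color" (384x512x3 uint8, red, green, blue), "vertical_fov" (degrees; the focal length in pixels is half the picture's height over the tangent of half this angle, whatever the lens; pixels are square), "cx", "cy" (the principal point, pixels), "rvec" (rotation vector, rad) and "tvec" (3), from world to camera coordinates, as OpenCV has them. Camera axes: x right, y down, z forward; pixel columns grow to the right and rows downward; lengths in mm; the calibration is good to about 2 mm. A picture is of the moment at which its call begins. There is no depth.
- ticket.sign_off(): hands the job in, once; it reports no verdict.
The state is a dict: "clock": time; "joints": joint angles; "qd": joint speeds; "effort": joint torques, N m; "eef_pos": TCP position; "eef_rot": TCP orientation; "wrist_force": force on the tool from outside, world axes, zero at the start; "moment": the same for the moment, N m; "finger_gap": finger opening in mm.
Only numpy, scipy, OpenCV 4.12 (cv2) and the standard library are available. Lean on these libraries where they do the work, as an engineer would, in place of code of your own. Each camera call takes 0.05 s, during which the arm holds its last target. There are 200 camera calls.

## Working session

There is one attempt and no reset: what is moved stays moved. The work goes in short steps, Python scripts to look and compute and a shell command to move; the robot and the scene stay as the last step left them, time stands still between calls to the robot, and variables do not carry over. Pictures are saved under pics/ and viewed, about 8 in all and at most 12, crops included, and the job is handed in when it is done.

```bash
mkdir -p pics; cat > h.py <<'E'
import numpy as np, cv2
from cell import monitor, viewer, ticket, manip
def snap(n,f):
    c=viewer.camera(n); cv2.imwrite(f'pics/{f}.png',c['color'][:,:,::-1]); np.save(f'pics/{f}.npy',c,allow_pickle=True); return c
def load(f): return np.load(f'pics/{f}.npy',allow_pickle=True).item()
def ray(c,u,v):
    f=c['color'].shape[0]/2/np.tan(np.radians(c['vertical_fov'])/2)
    R,_=cv2.Rodrigues(np.array(c['rvec'],float)); t=np.array(c['tvec'],float).ravel()
    return -R.T@t, R.T@np.array([(u-c['cx'])/f,(v-c['cy'])/f,1])
def onz(c,u,v,z):
    o,d=ray(c,u,v); return (o+d*(z-o[2])/d[2]).round(1)
def proj(c,P):
    f=c['color'].shape[0]/2/np.tan(np.radians(c['vertical_fov'])/2)
    R,_=cv2.Rodrigues(np.array(c['rvec'],float)); p=R@np.array(P,float)+np.array(c['tvec'],float).ravel()
    return (f*p[:2]/p[2]+[c['cx'],c['cy']]).round(1)
E
python3 - <<'E'
from h import *
print(monitor.read_state(), manip.finger_overhang)
a=snap('top','t0');b=snap('side','s0')
for c in(a,b): print({k:v for k,v in c.items() if k!='color'}, ray(c,256,192))
cv2.imwrite('pics/b0.png',cv2.resize(np.vstack([a['color'],b['color']])[:,:,::-1],None,fx=.78,fy=.78))
E
```

```text
{'clock': 0.0, 'joints': array([ 1.12441152e+00,  3.00490390e-01,  1.52157875e+00,  6.31098860e-07,
        1.32070019e+00, -6.65820223e-02]), 'qd': array([-6.89130195e-04, -2.35550053e-04,  8.11453560e-05, -6.95717260e-04,
       -1.32040482e-04,  7.62826303e-04]), 'effort': array([-3.03644221e-03, -5.31812239e+01, -3.52721035e+01,  7.08875502e-02,
        2.44569022e-02, -7.80450205e-05]), 'eef_pos': array([203.78938106, 510.57955505, 212.87673156]), 'eef_rot': array([-1.57071743e+00,  1.17403108e-03,  1.19099344e+00]), 'wrist_force': array([-0.4311442 ,  0.30303837,  0.1214157 ]), 'moment': array([-0.02399996,  0.03037651,  0.0167991 ]), 'finger_gap': 93.73966368879361} 8.0
{'vertical_fov': 51.01749348712612, 'cx': 260.0316441971044, 'cy': 191.7359819582928, 'rvec': array([ 2.11051279, -2.13910213,  0.22383598]), 'tvec': array([  61.15585759,  520.54428483, 1048.73430622])} (array([ 307.54551563,   71.12017417, 1129.11811299]), array([ 0.19393546, -0.0054122 , -0.98105075]))
{'vertical_fov': 45.037050647516125, 'cx': 257.6341721898075, 'cy': 194.9551881198023, 'rvec': array([ 2.39791677, -0.13820837,  0.05426999]), 'tvec': array([-493.92476515,  124.90369188, 1043.21234171])} (array([ 419.88694263, -664.25754456,  854.58262659]), array([ 0.07499429,  0.67514865, -0.73389599]))
```

View pics/t0.png

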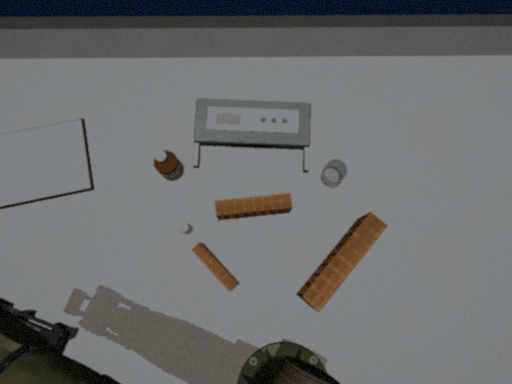

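View pics/s0.png

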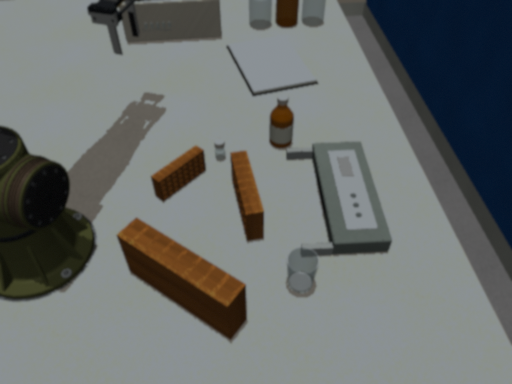

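The top view shows the middle rack, on edge, at about (253,206). The berth face is at about (252,146), with cheeks at x≈197 and x≈305. The bottle is at (170,168), the beaker at (334,174) and the vial at (187,229). The small decoy is at (215,266) and the large one at (343,262).

```bash
python3 - <<'E'
from h import *
t=load('t0');s=load('s0')
for n,c in(('t',t),('s',s)):
    hsv=cv2.cvtColor(c['color'],cv2.COLOR_RGB2HSV)
    m=cv2.inRange(hsv,(5,130,60),(20,255,255))
    for k in cv2.findContours(m,0,2)[0]:
        if cv2.contourArea(k)<250: continue
        q=cv2.approxPolyDP(cv2.convexHull(k),3,True)[:,0]
        print(n,cv2.contourArea(k)); 
        for u,v in q: print('  ',(u,v),'z96',onz(c,u,v,96)[:2],'z0',onz(c,u,v,0)[:2])
im=t['color'][85:240,140:365,::-1]
cv2.imwrite('pics/t0c.png',cv2.resize(im,None,fx=3.5,fy=3.5,interpolation=cv2.INTER_CUBIC))
im=s['color'][90:310,130:400,::-1]
cv2.imwrite('pics/s0c.png',cv2.resize(im,None,fx=2.7,fy=2.7,interpolation=cv2.INTER_CUBIC))
E
```

```text
t 558.0
   (np.int32(198), np.int32(244)) z96 [378.6 214.9] z0 [385.2 228.2]
   (np.int32(237), np.int32(283)) z96 [280.2 115.9] z0 [277.6 120.1]
   (np.int32(231), np.int32(289)) z96 [265.8 131. ] z0 [261.9 136.5]
   (np.int32(193), np.int32(250)) z96 [363.6 227.3] z0 [368.8 241.8]
t 2489.0
   (np.int32(370), np.int32(213)) z96 [ 452.5 -230.2] z0 [ 466.  -258.2]
   (np.int32(385), np.int32(227)) z96 [ 415.6 -266.6] z0 [ 425.6 -298. ]
   (np.int32(323), np.int32(305)) z96 [223.6 -97.3] z0 [ 215.8 -113. ]
   (np.int32(315), np.int32(308)) z96 [216.8 -77.1] z0 [208.3 -90.9]
   (np.int32(299), np.int32(292)) z96 [255.9 -38.7] z0 [251.1 -48.9]
   (np.int32(341), np.int32(240)) z96 [ 383.7 -150.9] z0 [ 390.8 -171.5]
t 1061.5
   (np.int32(289), np.int32(194)) z96 [505.4 -20.9] z0 [523.8 -29.4]
   (np.int32(287), np.int32(210)) z96 [463.2 -14.5] z0 [477.6 -22.4]
   (np.int32(225), np.int32(218)) z96 [444.3 146.3] z0 [457.  153.3]
   (np.int32(217), np.int32(215)) z96 [452.4 167. ] z0 [465.9 175.9]
   (np.int32(217), np.int32(201)) z96 [489.1 167.2] z0 [506.  176.1]
s 3406.5
   (np.int32(118
[... 558 characters left out ...]
p.int32(232), np.int32(154)) z96 [453.9 164.4] z0 [458.2 269.3]
s 430.0
   (np.int32(202), np.int32(151)) z96 [382.4 183.5] z0 [377.6 290.8]
   (np.int32(161), np.int32(181)) z96 [285.9  92.4] z0 [269.  188.2]
   (np.int32(153), np.int32(179)) z96 [267.6 101. ] z0 [248.3 197.8]
   (np.int32(194), np.int32(147)) z96 [363.4 200.3] z0 [356.3 309.7]
s 254.0
   (np.int32(292), np.int32(117)) z96 [621.4 289.1] z0 [646.9 409.7]
   (np.int32(278), np.int32(122)) z96 [581.9 272.7] z0 [602.4 391.3]
   (np.int32(271), np.int32(115)) z96 [567.8 303.7] z0 [586.5 426.2]
   (np.int32(279), np.int32(105)) z96 [595.1 344.3] z0 [617.3 471.9]
   (np.int32(285), np.int32(106)) z96 [610.5 338. ] z0 [634.6 464.9]
```

View pics/t0c.png

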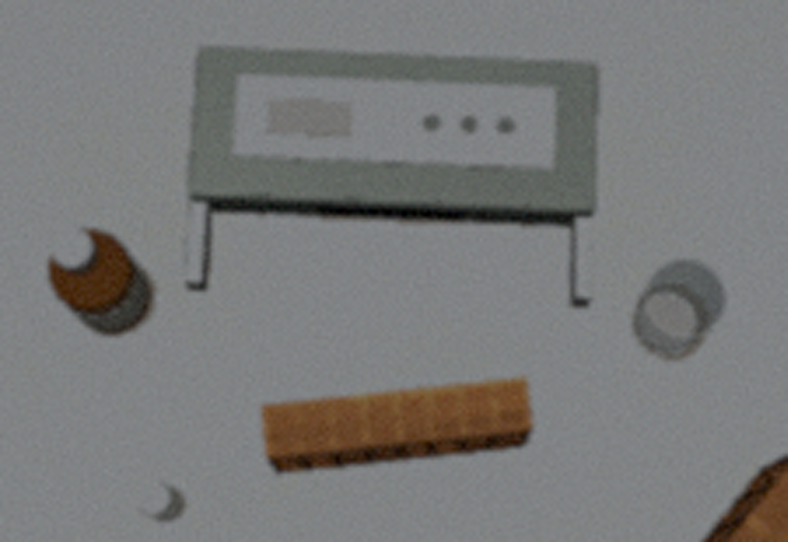

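View pics/s0c.png

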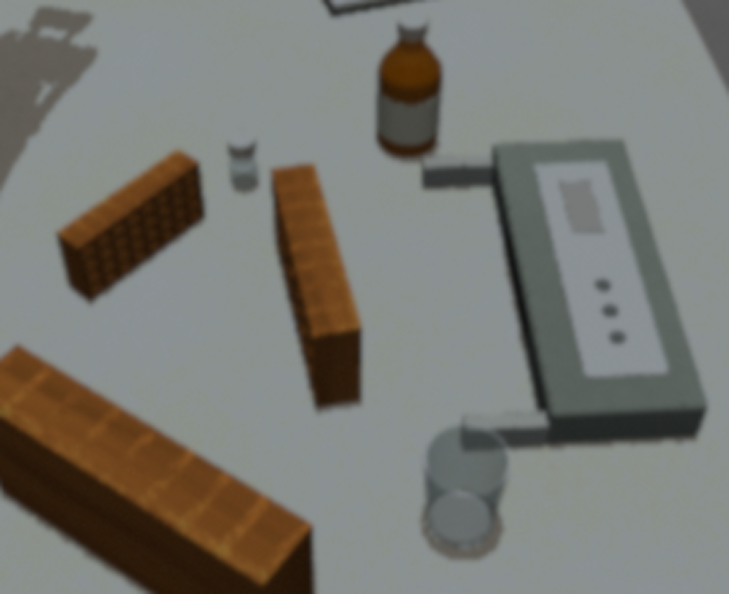

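Crop of the top view: the rack's top face has corners at about (262,405), (527,378), (531,432) and (268,458). The berth's top front edge runs (190,197) to (592,214). The cheek tips are at (197,288) and (580,303). The holes face -x, as stated.

```bash
python3 - <<'E'
from h import *
t=load('t0');s=load('s0')
T=lambda u,v,z: onz(t,140+(u+.5)/3.5-.5,85+(v+.5)/3.5-.5,z)[:2]
S=lambda u,v,z: onz(s,130+(u+.5)/2.7-.5,90+(v+.5)/2.7-.5,z)[:2]
r=[T(*p,96) for p in((262,405),(527,378),(531,432),(268,458))]
print('rack',r,np.mean(r,0))
r2=[S(*p,96) for p in((273,170),(315,166),(359,326),(313,334))]
print('rackS',r2,np.mean(r2,0), 'bottom', S(318,408,0),S(360,402,0))
print('berth top',T(190,197,45),T(592,214,45),T(200,46,45),T(598,66,45))
print('berthS',S(494,150,45),S(549,413,45))
print('cheek tips inner',T(205,288,30),T(572,303,30),'S',S(423,166,30),S(462,420,30))
print('vial',T(170,503,58*.5),S(245,185,0),'bottle',S(408,148,0),'beaker',S(460,520,0),T(670,322,85),T(692,290,0))
E
```

```text
rack [array([490.9, 173.7]), array([509. , -24.2]), array([468.1, -25.9]), array([451.1, 169. ])] [479.775  73.15 ]
rackS [array([451.4, 169.6]), array([489.4, 170.6]), array([505.5, -21.8]), array([468.3, -25.9])] [478.65   73.125] bottom [470.6 -27.3] [506.8 -25.1]
berth top [670.3 237.8] [652.7 -85.1] [799.9 231.8] [779.5 -94.9]
berthS [669.2 229.7] [651.4 -87. ]
cheek tips inner [598.7 226.7] [582.9 -68.3] S [600.3 231.1] [583.9 -75.1]
vial [426.  251.5] [426.  256.2] bottle [595.9 292.6] beaker [ 571.  -149.5] [ 553.3 -135.7] [ 600.4 -172.2]
```

```bash
python3 -m jog '[{"dx":-4,"dy":0,"dz":-4.4,"spin":-3},{"dx":-8,"dy":0,"dz":-8.8,"spin":-7},{"dx":-12,"dy":0,"dz":-13.2,"spin":-10},{"dx":-16,"dy":0,"dz":-17.6,"spin":-13},{"dx":-20,"dy":0,"dz":-22,"spin":-16},{"dx":-24,"dy":0,"dz":-26.5,"spin":-19},{"dx":-28,"dy":0,"dz":-31,"spin":-23},{"dx":-31,"dy":0,"dz":-34.4,"spin":-25},{"dx":-33.1,"dy":0,"dz":-36.6,"spin":-26.7},{"dx":-33.1,"dy":0,"dz":-36.6,"spin":-26.7},{"dx":-33.1,"dy":3,"dz":-36.6,"spin":-26.7},{"dx":-33.1,"dy":7,"dz":-36.6,"spin":-26.7},{"dx":-33.1,"dy":11,"dz":-36.6,"spin":-26.7},{"dx":-33.1,"dy":12.9,"dz":-36.6,"spin":-26.7},{"dx":-33.1,"dy":12.9,"dz":-36.6,"spin":-26.7},{"dx":-33.1,"dy":12.9,"dz":-36.6,"spin":-26.7}]'
python3 -c "
from h import *
c=snap('side','s1');print(monitor.read_state()['eef_pos'])"
```

```text
[203.80868475 510.64546712 213.02207242]validation failed for argument at $[0]...
```

View pics/s1.png

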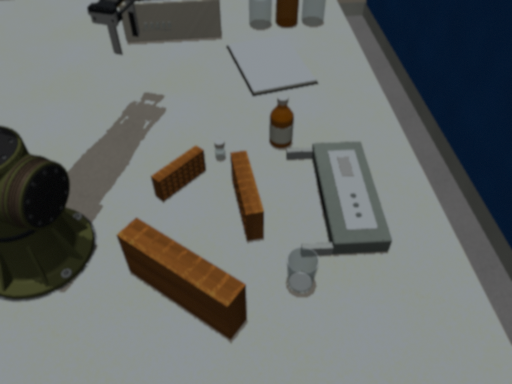

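The call was refused because the rows lack "grip", and nothing in this picture has moved. I'll resend with all five keys.

```bash
python3 -m jog '[{"grip":9.3,"dx":-4,"dy":0,"dz":-4.4,"spin":-3},{"grip":9.3,"dx":-8,"dy":0,"dz":-8.8,"spin":-7},{"grip":9.3,"dx":-12,"dy":0,"dz":-13.2,"spin":-10},{"grip":9.3,"dx":-16,"dy":0,"dz":-17.6,"spin":-13},{"grip":9.3,"dx":-20,"dy":0,"dz":-22,"spin":-16},{"grip":9.3,"dx":-24,"dy":0,"dz":-26.5,"spin":-19},{"grip":9.3,"dx":-28,"dy":0,"dz":-31,"spin":-23},{"grip":9.3,"dx":-31,"dy":0,"dz":-34.4,"spin":-25},{"grip":9.3,"dx":-33.1,"dy":0,"dz":-36.6,"spin":-26.7},{"grip":9.3,"dx":-33.1,"dy":0,"dz":-36.6,"spin":-26.7},{"grip":9.3,"dx":-33.1,"dy":0,"dz":-36.6,"spin":-26.7},{"grip":9.3,"dx":-33.1,"dy":3,"dz":-36.6,"spin":-26.7},{"grip":9.3,"dx":-33.1,"dy":7,"dz":-36.6,"spin":-26.7},{"grip":9.3,"dx":-33.1,"dy":11,"dz":-36.6,"spin":-26.7},{"grip":9.3,"dx":-33.1,"dy":12.9,"dz":-36.6,"spin":-26.7},{"grip":9.3,"dx":-33.1,"dy":12.9,"dz":-36.6,"spin":-26.7},{"grip":9.3,"dx":-33.1,"dy":12.9,"dz":-36.6,"spin":-26.7}]'
```

```text
clock: 2.28
eef_pos: [421.4, 68.2, 85.4]
eef_rot: [-1.572, 0.0, 1.658]
wrist_force: [0.6, 0.3, 0.5]
finger_gap: 92.9
```

```bash
python3 -m jog '[{"grip":9.3,"dx":0,"dy":0,"dz":-1,"spin":0},{"grip":9.3,"dx":0,"dy":0,"dz":-2,"spin":0},{"grip":9.3,"dx":0,"dy":0,"dz":-2.5,"spin":0},{"grip":9.3,"dx":0,"dy":0,"dz":-3,"spin":0},{"grip":9.3,"dx":0,"dy":0,"dz":-3.5,"spin":0},{"grip":9.3,"dx":0,"dy":0,"dz":-4,"spin":0},{"grip":9.3,"dx":0,"dy":0,"dz":-4.5,"spin":0},{"grip":9.3,"dx":0,"dy":0,"dz":-5,"spin":0}]'
python3 -c "
from h import *
snap('side','s2')"
```

```text
clock: 3.28
eef_pos: [471.3, 72.0, 84.5]
eef_rot: [-1.571, 0.0, 1.657]
wrist_force: [0.4, -0.2, -0.1]
finger_gap: 92.8
```

View pics/s2.png

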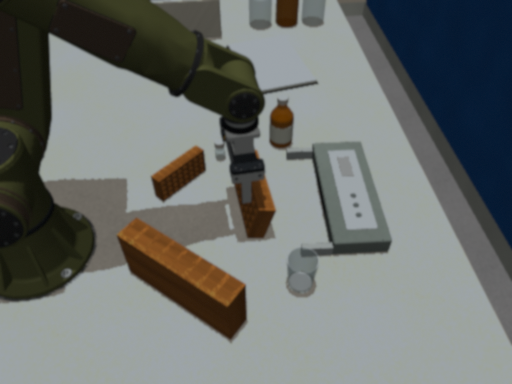

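The rack is tipping: its top end edge has moved to about (265,190) while its foot stays at (250,235). I'll push on a little further.

```bash
python3 -m jog '[{"grip":9.3,"dx":0,"dy":0,"dz":-0.5,"spin":0},{"grip":9.3,"dx":0,"dy":0,"dz":-1,"spin":0},{"grip":9.3,"dx":0,"dy":0,"dz":-1.5,"spin":0},{"grip":9.3,"dx":0,"dy":0,"dz":-1.9,"spin":0},{"grip":9.3,"dx":0,"dy":0,"dz":-1.9,"spin":0},{"grip":9.3,"dx":0,"dy":0,"dz":-1.9,"spin":0},{"grip":9.3,"dx":0,"dy":0,"dz":-1.9,"spin":0},{"grip":9.3,"dx":0,"dy":0,"dz":0,"spin":0},{"grip":9.3,"dx":0,"dy":0,"dz":2,"spin":0},{"grip":9.3,"dx":0,"dy":0,"dz":3,"spin":0}]'
python3 - <<'E'
from h import *
a=snap('top','t3')['color'][85:255,140:365];b=snap('side','s3')['color'][90:260,150:400]
f=lambda i:cv2.resize(i[:,:,::-1],(790,int(790*i.shape[0]/i.shape[1])))
cv2.imwrite('pics/b3.png',cv2.resize(np.vstack([f(a),f(b)]),None,fx=.52,fy=.52,interpolation=cv2.INTER_AREA))
E
```

```text
clock: 4.58
eef_pos: [440.3, 69.4, 84.5]
eef_rot: [-1.571, 0.0, 1.657]
wrist_force: [0.7, -0.4, -0.1]
finger_gap: 93.2
```

View pics/b3.png

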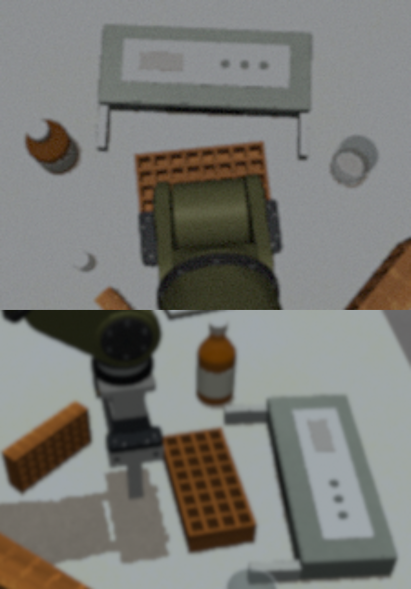

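The rack lies flat with its openings up, clear of both cheeks. Now I'll measure its pose.

```bash
python3 - <<'E'
from h import *
t=load('t3');s=load('s3')
# b3 px -> original; top panel scaled 790/225*.52, side panel 790/250*.52
kt=790/225*.52;ks=790/250*.52;off=597*.52
T=lambda u,v,z:onz(t,140+u/kt,85+v/kt,z)[:2]
S=lambda u,v,z:onz(s,150+u/ks,90+(v-off)/ks,z)[:2]
print('top far corners',T(136,155,40),T(264,143,40))
print('side: L-near,L-far,R-far,R-near',S(164,436,40),S(223,430,40),S(255,526,40),S(190,536,40))
for i,n in((t,'t'),(s,'s')):
    m=cv2.inRange(cv2.cvtColor(i['color'],cv2.COLOR_RGB2HSV),(5,120,50),(20,255,255))
    m=cv2.morphologyEx(m,3,np.ones((5,5)))
    for k in cv2.findContours(m,0,2)[0]:
        if cv2.contourArea(k)>600:
            q=cv2.approxPolyDP(cv2.convexHull(k),3,True)[:,0]; print(n,[(tuple(map(int,p)),onz(i,*map(float,p),40)[:2].tolist()) for p in q])
E
```

```text
top far corners [587.  179.9] [603.7 -16. ]
side: L-near,L-far,R-far,R-near [497.5 174.4] [589.7 177.2] [603.7 -17.2] [512.4 -24.3]
t [((372, 214), [457.5, -251.9]), ((385, 227), [421.4, -284.9]), ((323, 305), [219.1, -106.5]), ((314, 309), [209.4, -82.5]), ((307, 282), [278.5, -66.7]), ((354, 224), [430.7, -200.7])]
t [((283, 164), [601.8, -11.5]), ((286, 194), [516.2, -17.6]), ((217, 200), [501.8, 172.4]), ((215, 170), [586.7, 178.5])]
s [((118, 233), [185.4, -2.8]), ((137, 218), [224.6, 36.0]), ((242, 283), [446.5, -161.7]), ((233, 334), [419.6, -269.4]), ((227, 336), [408.2, -272.1]), ((133, 272), [225.0, -109.7])]
s [((283, 163), [582.7, 177.1]), ((304, 219), [602.2, -10.6]), ((303, 228), [595.2, -36.0]), ((266, 235), [510.5, -46.0]), ((249, 168), [494.9, 168.9])]
s [((200, 149), [374.7, 254.5]), ((203, 170), [379.7, 175.0]), ((161, 198), [277.4, 91.7]), ((152, 176), [253.5, 168.2]), ((192, 148), [353.9, 260.8])]
```

```bash
python3 -m jog '[{"grip":9.3,"dx":0.2,"dy":2,"dz":0,"spin":2},{"grip":9.3,"dx":0.4,"dy":4,"dz":0,"spin":5},{"grip":9.3,"dx":0.7,"dy":5.5,"dz":0,"spin":8},{"grip":9.3,"dx":0.7,"dy":6.4,"dz":0,"spin":8},{"grip":9.3,"dx":0.7,"dy":6.4,"dz":0,"spin":8},{"grip":9.3,"dx":0.7,"dy":6.4,"dz":0,"spin":8}]'
python3 -m jog '[{"grip":9.3,"dx":0,"dy":0,"dz":-1,"spin":0},{"grip":9.3,"dx":0,"dy":0,"dz":-2,"spin":0},{"grip":9.3,"dx":0,"dy":0,"dz":-3,"spin":0},{"grip":9.3,"dx":0,"dy":0,"dz":-4,"spin":0},{"grip":9.3,"dx":0,"dy":0,"dz":-4.5,"spin":0},{"grip":9.3,"dx":0,"dy":0,"dz":-5,"spin":0},{"grip":9.3,"dx":0,"dy":0,"dz":-5.5,"spin":0},{"grip":9.3,"dx":0,"dy":0,"dz":-6,"spin":0},{"grip":9.3,"dx":0,"dy":0,"dz":-6.5,"spin":0},{"grip":9.3,"dx":0,"dy":0,"dz":-7,"spin":0},{"grip":9.3,"dx":0,"dy":0,"dz":-7.5,"spin":0},{"grip":9.3,"dx":0,"dy":0,"dz":-8,"spin":0}]'
python3 - <<'E'
from h import *
a=snap('top','t4')['color'][85:255,140:365];b=snap('side','s4')['color'][90:260,150:400]
f=lambda i:cv2.resize(i[:,:,::-1],(790,int(790*i.shape[0]/i.shape[1])))
cv2.imwrite('pics/b4.png',cv2.resize(np.vstack([f(a),f(b)]),None,fx=.52,fy=.52,interpolation=cv2.INTER_AREA))
E
```

```text
clock: 5.42
eef_pos: [440.9, 76.4, 20.9]
eef_rot: [-1.572, -0.0, 1.518]
wrist_force: [-0.7, 0.1, 0.7]
finger_gap: 92.8
clock: 6.92
eef_pos: [520.5, 72.1, 20.4]
eef_rot: [-1.57, 0.0, 1.517]
wrist_force: [-2.5, 0.8, -0.5]
finger_gap: 93.1
```

View pics/b4.png

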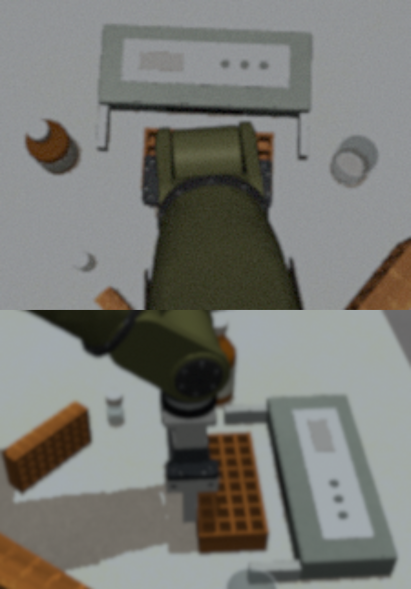

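The rack has turned parallel to the berth face, is entering between the cheeks, and has about 35 mm left to go.

```bash
python3 -m jog '[{"grip":9.3,"dx":0,"dy":0,"dz":-0.5,"spin":0},{"grip":9.3,"dx":0,"dy":0,"dz":-1,"spin":0},{"grip":9.3,"dx":0,"dy":0,"dz":-1.5,"spin":0},{"grip":9.3,"dx":0,"dy":0,"dz":-2,"spin":0},{"grip":9.3,"dx":0,"dy":0,"dz":-2.3,"spin":0},{"grip":9.3,"dx":0,"dy":0,"dz":-2.6,"spin":0},{"grip":9.3,"dx":0,"dy":0,"dz":-2.8,"spin":0},{"grip":9.3,"dx":0,"dy":0,"dz":-3,"spin":0}]'
python3 -m jog '[{"grip":9.3,"dx":0,"dy":0,"dz":-0.1,"spin":0},{"grip":9.3,"dx":0,"dy":0,"dz":-0.2,"spin":0}]'
python3 -m jog '[{"grip":9.3,"dx":0,"dy":0,"dz":-0.1,"spin":0},{"grip":9.3,"dx":0,"dy":0,"dz":-0.15,"spin":0}]'
```

```text
clock: 8.02
eef_pos: [550.3, 70.5, 20.5]
eef_rot: [-1.571, -0.0, 1.517]
wrist_force: [-2.6, -0.5, 2.6]
finger_gap: 93.3
clock: 8.28
eef_pos: [552.3, 70.4, 20.5]
eef_rot: [-1.571, -0.0, 1.517]
wrist_force: [-4.5, -1.1, 2.2]
finger_gap: 92.5
clock: 8.52
eef_pos: [553.8, 70.3, 20.5]
eef_rot: [-1.571, 0.0, 1.517]
wrist_force: [-5.0, 0.6, 2.6]
finger_gap: 93.0
```

```bash
for i in 1; do python3 -m jog '[{"grip":9.3,"dx":0,"dy":0,"dz":-0.1,"spin":0},{"grip":9.3,"dx":0,"dy":0,"dz":-0.1,"spin":0}]'; done
python3 -m jog '[{"grip":9.3,"dx":0,"dy":0,"dz":-0.1,"spin":0},{"grip":9.3,"dx":0,"dy":0,"dz":-0.1,"spin":0}]'
python3 - <<'E'
from h import *
b=snap('side','s5')['color'][90:260,200:400]
cv2.imwrite('pics/b5.png',cv2.resize(b[:,:,::-1],None,fx=3.5,fy=3.5,interpolation=cv2.INTER_CUBIC))
E
```

```text
clock: 8.78
eef_pos: [554.9, 70.3, 20.5]
eef_rot: [-1.571, -0.0, 1.517]
wrist_force: [-2.7, 0.7, 2.0]
finger_gap: 93.1
clock: 9.02
eef_pos: [555.9, 70.2, 20.5]
eef_rot: [-1.571, 0.0, 1.517]
wrist_force: [-2.9, -0.1, 2.2]
finger_gap: 93.1
```

View pics/b5.png

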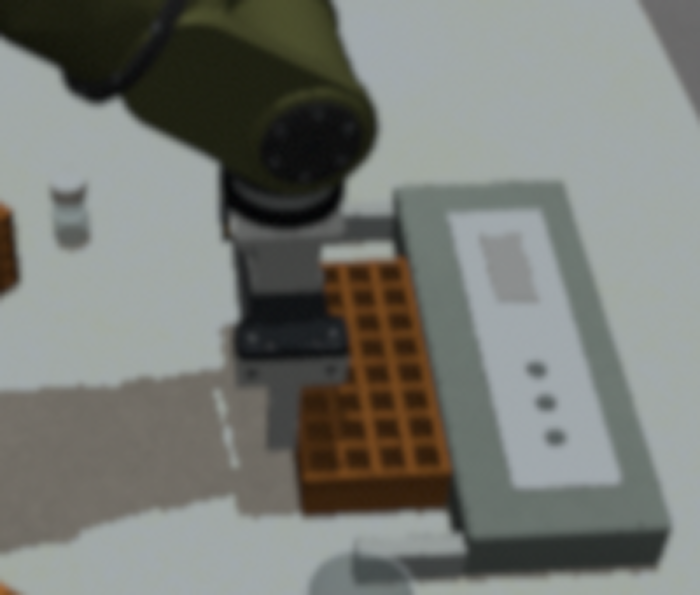

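The rack's front edge is almost at the stop face, with only a thin gap left around (445,440). The force is still just sliding friction, so I'll creep forward until it rises.

```bash
python3 -m jog '[{"grip":9.3,"dx":0,"dy":0,"dz":-0.1,"spin":0},{"grip":9.3,"dx":0,"dy":0,"dz":-0.1,"spin":0}]' | grep -E "eef_pos|force"
python3 -m jog '[{"grip":9.3,"dx":0,"dy":0,"dz":-0.1,"spin":0},{"grip":9.3,"dx":0,"dy":0,"dz":-0.1,"spin":0}]' | grep -E "eef_pos|force"
python3 -m jog '[{"grip":9.3,"dx":0,"dy":0,"dz":-0.1,"spin":0},{"grip":9.3,"dx":0,"dy":0,"dz":-0.1,"spin":0}]' | grep -E "eef_pos|force"
```

```text
eef_pos: [556.1, 70.2, 20.4]
wrist_force: [-9.7, 0.6, 6.8]
eef_pos: [556.2, 70.2, 20.4]
wrist_force: [-17.3, 0.2, 13.5]
eef_pos: [556.2, 70.2, 20.5]
wrist_force: [-25.9, -0.6, 19.8]
```

The rack met the stop at TCP x≈556, with 26 N. I'll back off slowly, rise clear and check that it is flush.

```bash
python3 -m jog '[{"grip":9.3,"dx":0,"dy":0,"dz":0.3,"spin":0},{"grip":9.3,"dx":0,"dy":0,"dz":0.8,"spin":0},{"grip":9.3,"dx":0,"dy":0,"dz":2,"spin":0},{"grip":9.3,"dx":0,"dy":0,"dz":5,"spin":0},{"grip":9.3,"dx":0,"dy":0,"dz":9,"spin":0},{"grip":9.3,"dx":0,"dy":0,"dz":13,"spin":0},{"grip":9.3,"dx":0,"dy":0,"dz":16,"spin":0},{"grip":9.3,"dx":0,"dy":0,"dz":16,"spin":0}]'
python3 - <<'E'
from h import *
A=snap('top','t6');a=A['color'][120:200,180:325];b=snap('side','s6')['color'][120:260,230:400]
f=lambda i,w:cv2.resize(i[:,:,::-1],(w,int(w*i.shape[0]/i.shape[1])),interpolation=cv2.INTER_CUBIC)
g=f(a,520);h=f(b,370)
cv2.imwrite('pics/b6.png',np.vstack([g,np.pad(h,((0,0),(0,150),(0,0)))]));print(g.shape,h.shape)
E
```

```text
clock: 10.82
eef_pos: [397.4, 78.7, 20.5]
eef_rot: [-1.571, 0.0, 1.518]
wrist_force: [0.2, 0.6, -0.2]
finger_gap: 92.9
(286, 520, 3) (304, 370, 3)
```

View pics/b6.png

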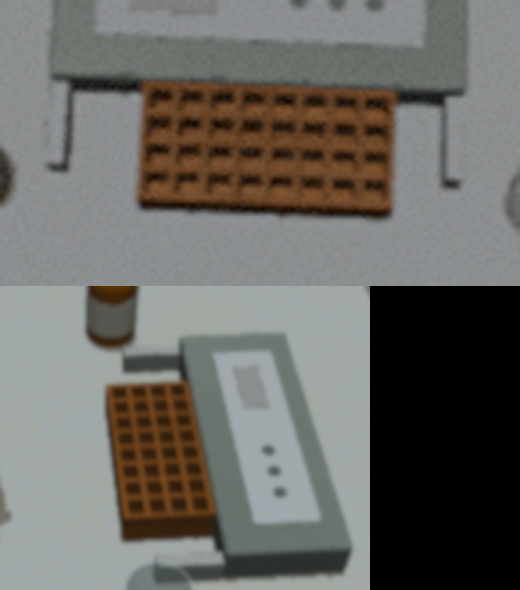

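The rack sits against the stop face along its whole length, between the cheeks. A numeric check of the angle and gap comes next.

```bash
python3 - <<'E'
from h import *
t=load('t6');hsv=cv2.cvtColor(t['color'],cv2.COLOR_RGB2HSV)
m=cv2.inRange(hsv,(5,110,40),(22,255,255)).astype(bool); m[:120]=m[205:]=0;m[:,:205]=m[:,300:]=0
far=[];near=[]
for u in range(224,286):
    r=np.where(m[:,u])[0]
    far.append(onz(t,u,r.min()-.5,40)); near.append(onz(t,u,r.max()+.5,0))
# berth housing top front edge: strongest downward brightness drop in rows 135..152 at the free stretches
g=t['color'].astype(float).mean(2);b=[]
for u in list(range(202,216))+list(range(293,302)):
    d=np.diff(g[138:152,u]);k=d.argmin(); b.append(onz(t,u,138+k+.5,45))
for n,P in(('far z40',far),('near z0',near),('berth z45',b)):
    P=np.array(P);p=np.polyfit(P[:,1]-75,P[:,0],1);r=P[:,0]-np.polyval(p,P[:,1]-75);k=abs(r)<4
    p=np.polyfit(P[k,1]-75,P[k,0],1);print(n,'x@y75',p[1].round(1),'deg',np.degrees(p[0]).round(2),'y',P[:,1].min(),P[:,1].max(),'n',k.sum(),'res',r[k].std().round(2))
s=load('s6');t0=load('t0')
s0=load('s0')
for n,(x,y,w,h) in{'bottle':(266,92,32,58),'beaker':(284,250,36,48),'vial':(210,135,20,28)}.items():
    print(n,np.abs(s['color'][y:y+h,x:x+w].astype(int)-s0['color'][y:y+h,x:x+w]).mean().round(1))
E
```

```text
far z40 x@y75 662.8 deg 3.01 y -18.6 153.7 n 62 res 0.79
near z0 x@y75 573.3 deg 3.16 y -19.2 156.4 n 62 res 0.94
berth z45 x@y75 663.0 deg 3.06 y -63.2 215.1 n 23 res 1.4
bottle 15.9
beaker 18.0
vial 65.4
```

The far edge is at 662.8 mm and 3.01°, and the stop at 663.0 mm and 3.06°, so the rack is flush. The bystander differences are probably arm and shadow, but I'll look once the arm is up and away.

```bash
python3 -m jog '[{"grip":9.3,"dx":0,"dy":-4,"dz":0,"spin":0},{"grip":9.3,"dx":0,"dy":-9,"dz":0,"spin":0},{"grip":9.3,"dx":0,"dy":-14,"dz":0,"spin":0},{"grip":9.3,"dx":0,"dy":-18,"dz":0,"spin":0},{"grip":9.3,"dx":0,"dy":-22,"dz":0,"spin":0},{"grip":9.3,"dx":0,"dy":-22,"dz":0,"spin":0},{"grip":9.3,"dx":0,"dy":-22,"dz":0,"spin":0}]'
python3 - <<'E'
from h import *
a=snap('top','t7')['color'];b=snap('side','s7')['color'];a0=load('t0')['color'];b0=load('s0')['color']
v=np.vstack([np.hstack([a0[130:250,140:365],a[130:250,140:365]]),np.hstack([b0[90:310,180:405],b[90:310,180:405]])])[:,:,::-1]
cv2.imwrite('pics/b7.png',cv2.resize(v,None,fx=1.7,fy=1.7,interpolation=cv2.INTER_CUBIC))
E
```

```text
clock: 11.8
eef_pos: [399.1, 78.5, 239.7]
eef_rot: [-1.57, 0.0, 1.517]
wrist_force: [-0.3, 0.1, -0.2]
finger_gap: 93.0
```

View pics/b7.png

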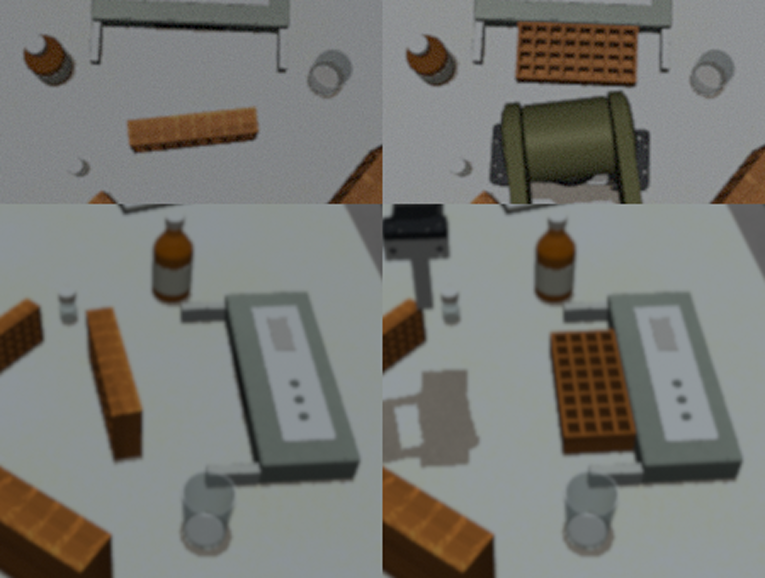

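In the before/after pair, the bottle, beaker and vial stand in the same places, and the rack is home and flat.

```bash
python3 -c "
from h import *
print(ticket.sign_off())"
```

```text
the job is handed in; nothing more can be done
None
```

The rack now lies flat with its openings up, with its long side flush against the berth's stop face, and I've handed the job in. I tipped it with the open fingers high on the openings' face, then pushed its rear long side between the cheeks. It was never gripped or lifted.

- **Flush:** from the top view, the rack's far edge is at x = 662.8 mm, 3.0°, and the stop at 663.0 mm, 3.1°. That puts any gap within the measuring error of about 2 mm. One less reliable figure, the rear edge read at bench level, came out about 8 mm from where it should be. I put that down to shadow in the colour mask.
- **Forces and time:** the highest push I read was about 33 N in total at the wrist, against the stop (limit 120 N). The job took about 12 s of the 58 s.
- **Bystanders:** a simple image difference flagged the vial (65) and, more weakly, the bottle and beaker. With the arm raised, before and after pictures show all three standing where they were, so the difference was probably the arm and its shadow.
- **Clear at the end:** the arm was raised with the TCP at 240 mm, reading no force and touching nothing.

The first move was refused because its rows lacked the grip value, so nothing moved; I resent it in full.

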